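# Restart the benchtop router after a fault

## Robot

A 6-joint arm with a two-finger parallel gripper is mounted at the origin on the work surface. World frame = base frame: x ahead of the robot, y to its left, z up, the work surface at z = 0. Lengths are in mm, angles in rad, forces in N, time in s.
With the tool pointing down it reaches from about 350 to 950 mm from the base axis. Payload 17.4 kg.
Tool frame: the origin (TCP) lies on the centre line of the jaws, within the pads' length; the fingertips stand 11 mm ahead of it and the grasp point (between the pads) lies 8 mm behind it; z points along the fingers, y is the line along which they close (so a half turn about z gives the same grasp; the last joint's range is limited). The gripper opens to 93 mm and grips with 3 to 60 N. Pads are 15 mm wide; open, the fingers measure 128 mm over their backs; the gripper's body (75 mm by 188 mm) begins 65 mm behind the grasp point.
Start: joints at [-1.31, 0.116, 1.442, -0, 1.584, -0.038], TCP at [198.693, -645.1, 229.646] pointing down, gripper open.
Joint ranges: [-2.83, 2.83], [-0.83, 2.19], [0.07, 2.5], [-1.14, 4.28], [0.01, 3], [-2.97, 2.97]. Speed limits (rad/s): [1.89, 1.89, 2.22, 3.14, 3.14, 3.14].

## Interface

Orientations are given as a unit quaternion [w, x, y, z].
In Python, from plant import env gives the robot as it stands. The module is installed in compiled form; this text tells all that it offers.
- The arm moves only by the tool servo_tool, never from a script. Its argument "moves" is a list of rows, each a list of 3 entries, a list of its own where there are three numbers: the closure, from -1 (fully open) to 1 (shut), then the shift along the world's x, y, z in m, then the turn about the world's z in rad. In form: [[hand, [tx, ty, tz], turn], ...]. A call has exactly 8 rows; each row shifts and turns the commanded pose from where the row before left it; what a row does not reach is not made up. A row lasts 1/12 s, in which the tool goes at most 41.7 mm and 7.16 degrees, less where a joint would pass 70% of its speed; a pose out of reach is approached as far as the arm can. A call is refused whole if a number of a shift passes 0.0417 or a number of a turn 0.125, either way. A call with a gripper value outside its range is refused whole. The fingers move at their own pace and stop on an object; "squeeze" is the grip in N (left out, the last holds). Time passes only in rows, so rows that do not move let the fingers close, or fill a call up. It gives the time, the measured TCP pose, the force, the opening and the grip force at its end, in the units of the state.
- env.observe(): the state, without advancing time (a new reading comes with each control period).
- env.camera(name): name is "scene" or "side" or "wrist"; returns a dict with "color" (480x640x3 uint8, blue, green, red), "K" (3x3 intrinsics, pixels), "cam_to_world" (4x4, takes a point from camera to world coordinates); the wrist camera has in their place "hand_eye" (4x4, takes a point from camera to tool coordinates, whose origin is the TCP and whose axes are the flange's). Camera axes: x right, y up, looking along -z (the intrinsics and any distortion apply to the point x, -y, -z); pixel columns grow to the right and rows downward; lengths in mm; the calibration is good to about 2 mm. A picture is of the moment at which its call begins: read the wrist's pose just before it. There is no depth.
- env.job_done(): hands the job in; it is judged then, once.
The state is a dict: "time": time; "joints": joint angles; "qvel": joint speeds; "joint_torque": joint torques, N m; "ee_pos": TCP position; "eef_rot": TCP orientation; "force": force on the tool from outside, world axes, zero at the start; "moment": the same for the moment, N m; "gripper_width": finger opening in mm; "finger_force": force on a finger pad.
Only numpy, scipy, OpenCV 4.12 (cv2) and the standard library are available. Lean on these libraries where they do the work, as an engineer would, in place of code of your own. Each camera call takes 0.05 s, during which the arm holds its last target. There are 200 camera calls.

## Task

The router has stopped on a fault: get it going again with light fingertip presses. Press the blue reset button on the console and let it spring back, then push the white cap of the dust extractor's switch down where the switch lies on the bench, so that it stays in, and only then press the green start button and let go. Press gently, do not pick up the switch or push it about, and leave the other controls and everything else on the bench alone.

Things in the scene. Friction and masses are not known exactly. Their poses are not given: they have to be found in the camera images.
- console: Router control console, fixed: grey desk housing 170 deep (x) x 280 wide (y); its panel slopes 12 degrees, 40 high at the front edge, 76 at the back. Origin: centre of its underside; -x points out of the low front edge (to the robot), y left, z up. Four push buttons in a row near the front, 60 apart, left to right: blue, yellow, green, red. Behind: readout, black dial, red mushroom emergency stop (right).
- reset (a joint): Travel of the blue reset button, the leftmost of the row. Its axis stands square to the sloped panel. Joint value: m pressed in, 0 out to 0.007 fully in; it starts to give at 1.5 N, needs about 3.8 N at 3 mm, where its contact closes, and 6.8 N at the bottom; it springs back when let go.
- reset_top (a point): Centre of the top face of the blue reset button (flat cap, 24 diameter, 10 proud of its 31 steel bezel, 14 above the panel); z is the outward axis of the button, tilted 12 degrees from vertical towards the console's front; moves with the button.
- start (a joint): Travel of the green start button, third from the left. Its axis stands square to the sloped panel. Joint value: m pressed in, 0 out to 0.007 fully in; it starts to give at 1.5 N, needs about 3.8 N at 3 mm, where its contact closes, and 6.8 N at the bottom; it springs back when let go.
- start_top (a point): Centre of the top face of the green start button, built like the blue one.
- pause (a joint): Travel of the yellow pause button, second from the left, between blue and green. Built like the others; not to be pressed.
- pause_top (a point): Centre of the top face of the yellow pause button.
- stop (a joint): Travel of the red stop button, the rightmost of the row. Built like the others; not to be pressed.
- stop_top (a point): Centre of the top face of the red stop button.
- estop (a joint): Travel of the red mushroom emergency stop, at the right behind the row; 0 out, 0.007 in; not to be pressed.
- estop_top (a point): Centre of the top of the emergency stop, a red mushroom head of 40 diameter on a yellow disc, 31 above the panel.
- extractor_switch: Wireless switch of the dust extractor, a loose black puck lying on the bench beside the console, 66 diameter, 20 high, 172 g with its cap, with a round white push cap of 40 diameter in the middle of its top. Origin at the centre of its underside, z up.
- extractor_cap (a joint): Travel of the white push cap: 0 out (extractor off), 0.008 fully in. It goes straight down, against 3 N at first, 4.3 N at 4 mm, where it switches on, and 5.5 N at the bottom, and stays in where it is pushed.
- extractor_cap_top (a point): Centre of the flat top of the white push cap, 32 above the bench while it is out and 24 when fully in; z up.
- tape: Yellow and black tape measure lying flat, 68 x 64 x 36 high; origin at the centre of its underside.
- pencil: Flat red carpenter's pencil, 167 x 14 x 8, along its x; origin under the painted part, at its middle.
- spanner: Steel collet spanner lying flat, 150 long along its x; origin on its underside.
- screw_jar: Clear jar of brass screws with a yellow lid, 72 diameter, 86 high; origin at the centre of its underside.
- screw_box: Orange box of screws, 60 x 95 x 50 high; origin at the centre of its underside.
- glue: Yellow squeeze bottle of wood glue with an orange nozzle, 57 diameter, 130 high; origin at the centre of its underside.
- offcut: Plywood offcut lying flat, 75 x 120 x 18 high; origin at the centre of its underside.
Mind the look-alikes: they are no part of the job. Of the things that look like the extractor_switch, the largest one is meant.

How it is judged:
By the outcome, as a careful person would: the job done as asked, in the order asked, and still so for the second after the job is handed in, with the robot touching nothing.
It also fails if it takes over 45 s, if anything falls off the work surface, if the arm or the gripper's body presses on something with over 40 N, if the wrist force passes 120 N, or if a joint passes its speed limit or range.

## Working session

There is one attempt and no reset: what is moved stays moved. The work goes in short steps, Python scripts to look and compute and a tool call to move; the robot and the scene stay as the last step left them, time stands still between calls to the robot, and variables do not carry over. Pictures are saved under pics/ and viewed, at most 10 in all, crops included, and the job is handed in when it is done.

Besides the shell and the picture viewer there is one more tool, called after "Emit:" by a JSON object that holds its "fn" and its "kwargs". servo_tool: Moves the arm, as the interface text tells. Its arguments: {"type":"object","properties":{"moves":{"type":"array"},"squeeze":{"type":"number"}},"required":["moves"]}

```bash
mkdir -p pics; cat > h.py <<'E'
import numpy as np, cv2
from plant import env
def snap(n,f):
    c=env.camera(n); cv2.imwrite('pics/'+f,c['color']); np.savez('pics/'+n+'.npz',**{k:v for k,v in c.items() if k!='color'}, color=c['color']); return c
def px2w(n,u,v,z):
    c=np.load('pics/'+n+'.npz'); K=c['K'];T=c['cam_to_world']
    d=np.linalg.inv(K)@[u,v,1]; d=T[:3,:3]@[d[0],-d[1],-d[2]]; o=T[:3,3]
    return o+d*(z-o[2])/d[2]
def w2px(n,p):
    c=np.load('pics/'+n+'.npz'); T=np.linalg.inv(c['cam_to_world']); q=T[:3,:3]@p+T[:3,3]
    r=c['K']@[q[0],-q[1],-q[2]]; return r[:2]/r[2]
E
python3 - <<'E'
from h import *
for n in ('scene','side'):
    c=snap(n,n+'0.png'); print(n,{k:np.round(v,3).tolist() for k,v in c.items() if k!='color'})
s=env.observe(); print(s)
E
```

```text
scene {'K': [[560.326, 0.0, 314.836], [0.0, 560.326, 236.627], [0.0, 0.0, 1.0]], 'cam_to_world': [[-0.853, -0.409, 0.325, 915.499], [0.522, -0.675, 0.521, 620.622], [0.007, 0.614, 0.789, 984.484], [0.0, 0.0, 0.0, 1.0]]}
side {'K': [[468.395, 0.0, 313.909], [0.0, 468.395, 236.268], [0.0, 0.0, 1.0]], 'cam_to_world': [[0.996, 0.067, -0.066, 508.512], [-0.094, 0.732, -0.675, -624.608], [0.003, 0.678, 0.735, 836.213], [0.0, 0.0, 0.0, 1.0]]}
{'time': 0.1, 'joints': array([-1.30976194e+00,  1.16416504e-01,  1.44218391e+00, -2.89224885e-05,
        1.58398651e+00, -3.78000487e-02]), 'qvel': array([-0.0010533 , -0.00111015, -0.00162123,  0.00145695,  0.00044203,
        0.00052693]), 'joint_torque': array([ 3.37999438e-03, -7.22884083e+01, -6.23863292e+01,  7.82094360e-02,
        2.27808428e-02, -7.56054351e-05]), 'ee_pos': array([ 198.66499672, -644.9292185 ,  229.00254188]), 'eef_rot': array([-4.92431358e-04,  9.88857905e-01,  1.48861669e-01, -6.97438151e-05]), 'force': array([ 0.48800409,  0.26512554, -0.52915892]), 'moment': array([ 0.01607315, -0.03879554,  0.02589793]), 'finger_force': 0.0, 'gripper_width': 92.73324138796946}
```

View pics/scene0.png

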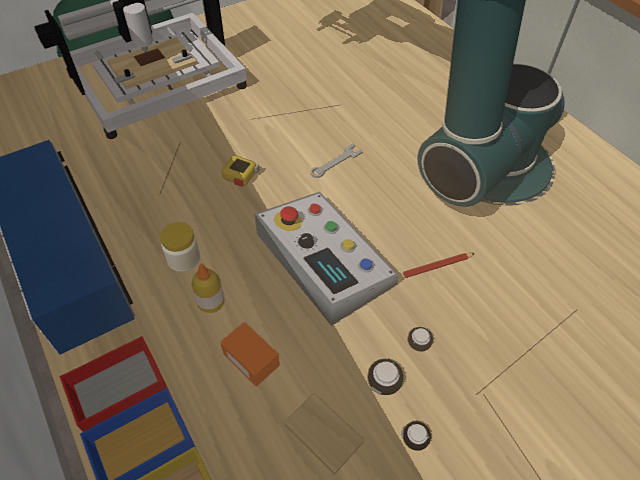

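View pics/side0.png

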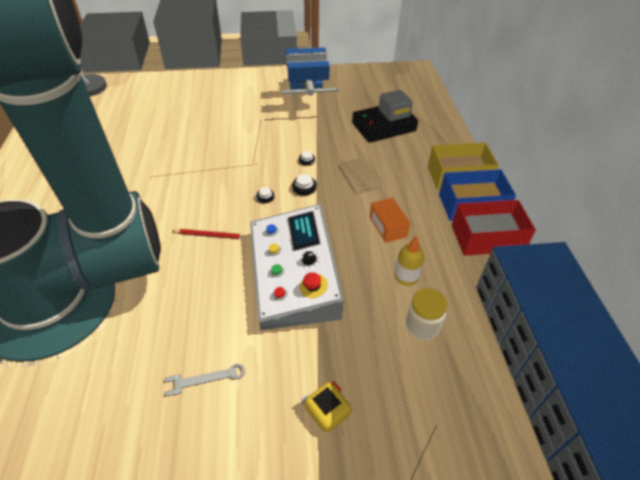

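Scene picture: console with blue (366,264), yellow (348,245), green (331,227) and red (315,209) buttons. There are three switch look-alikes, at (421,338), (386,376) and (417,435). The one at (386,376) looks largest, at 66 mm; in the side view it is at (304,183). I'll confirm that in a crop and triangulate.

```bash
cat > m.py <<'E'
from h import *
from scipy.optimize import least_squares
def cen(n,u,v,r,kind):
    im=np.load('pics/'+n+'.npz')['color']; hsv=cv2.cvtColor(im,cv2.COLOR_BGR2HSV).astype(int)
    H,S,V=hsv[...,0],hsv[...,1],hsv[...,2]
    m={'blue':(abs(H-112)<14)&(S>110),'green':(abs(H-68)<18)&(S>90),'yellow':(abs(H-25)<8)&(S>110),'red':((H<8)|(H>172))&(S>120),'white':(S<50)&(V>140),'dark':(V<75)}[kind]
    yy,xx=np.mgrid[:480,:640]; m=m&((xx-u)**2+(yy-v)**2<r*r)
    nl,lab,st,ce=cv2.connectedComponentsWithStats(m.astype(np.uint8))
    i=1+np.argmax(st[1:,4]); return ce[i],st[i].tolist()
def tri(a,b):
    f=lambda p:np.r_[w2px('scene',p)-a,w2px('side',p)-b]
    s=least_squares(f,[500,0,40]); return s.x,f(s.x)
if __name__=='__main__':
    for k,a,b in [('blue',(366,264,11),(271,229,9)),('yellow',(348,245,11),(274,249,9)),('green',(331,227,11),(277,270,9)),('red',(315,209,10),(280,293,9)),('white',(386,374,20),(304,182,15)),('white',(421,337,14),(265,194,11)),('white',(417,434,14),(307,157,11))]:
        ca,sa=cen('scene',*a,k); cb,sb=cen('side',*b,k); p,e=tri(ca,cb)
        print(k,ca.round(1),sa,cb.round(1),sb,p.round(1),e.round(1),'at z32:',px2w('scene',*ca,32).round(1),px2w('side',*cb,32).round(1))
    # console corners (panel corners guess via screws) and diameters
    for u,v,r in [(386,376,22),(421,338,15),(417,435,17)]:
        c,s=cen('scene',u,v,r+4,'dark'); print('puck width mm', np.linalg.norm(px2w('scene',s[0],v,10)-px2w('scene',s[0]+s[2],v,10)).round(1))
    a=cv2.imread('pics/scene0.png')[180:460,250:450]; b=cv2.imread('pics/side0.png')[130:330,230:360]
    o=np.hstack([cv2.resize(a,(400,560),interpolation=2),cv2.resize(b,(364,560),interpolation=2)]); cv2.imwrite('pics/crop.png',o)
E
python3 m.py
```

```text
blue [365.7 263.7] [361, 259, 11, 11, 92] [270.9 228.6] [267, 225, 9, 8, 62] [482.4 122.1  58.3] [-0.  0. -0. -0.] at z32: [470.  107.9  32. ] [481.6 147.3  32. ]
yellow [347.8 244.3] [343, 239, 11, 11, 98] [273.5 248.2] [269, 244, 10, 10, 78] [486.1  62.3  57.9] [-0.1  0.  -0.1 -0. ] at z32: [473.9  46.7  32. ] [485.6  85.   32. ]
green [330.7 226. ] [326, 222, 11, 10, 80] [276.2 269. ] [272, 265, 10, 9, 77] [490.    2.7  57.9] [ 0. -0.  0.  0.] at z32: [478.2 -14.5  32. ] [489.4  23.6  32. ]
red [314.6 208.4] [310, 204, 11, 10, 85] [279.2 292.2] [274, 287, 11, 11, 90] [493.4 -57.6  57.4] [-0.1  0.  -0.1 -0. ] at z32: [481.6 -76.2  32. ] [493.1 -39.2  32. ]
white [385.5 373.3] [373, 362, 26, 24, 466] [304.4 180.8] [296, 175, 17, 13, 174] [574.7 323.4  23.2] [-0.2  0.1 -0.2 -0.1] at z32: [577.5 326.2  32. ] [574.5 312.8  32. ]
white [420.5 336.2] [412, 328, 18, 17, 223] [265.2 192.2] [259, 188, 13, 10, 98] [470.1 294.7  16.7] [-0.1  0.1 -0.2 -0.1] at z32: [476.8 299.9  32. ] [471.3 277.2  32. ]
white [417.  433.6] [407, 424, 20, 20, 305] [306.9 155.3] [301, 151, 12, 9, 74] [591.1 439.5  17.2] [-0.1  0.  -0.2 -0.1] at z32: [595.9 442.3  32. ] [590.1 420.   32. ]
puck width mm 64.7
puck width mm 48.4
puck width mm 48.5
```

View pics/crop.png

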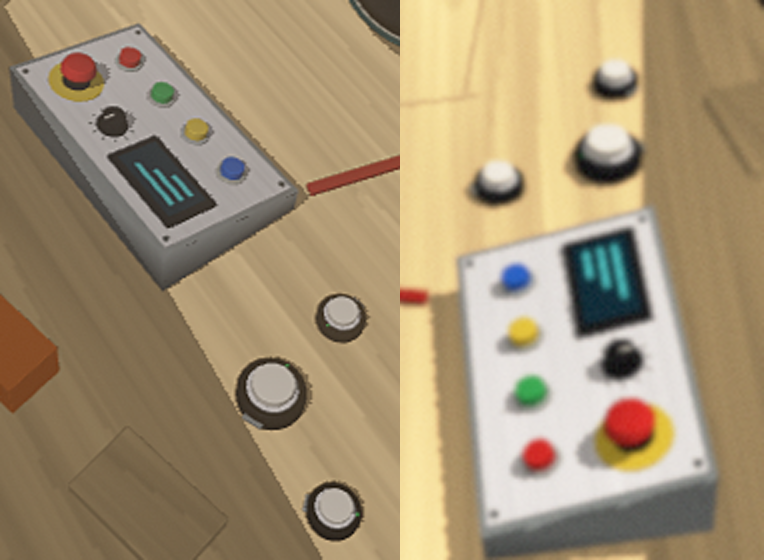

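The crop confirms that the middle puck, scene (386,376), is the largest: about 65 mm across against 48 mm for the other two. The buttons triangulate 60 mm apart in a row, top z about 58, with console yaw about 3.5°. I'll move towards blue at height with the fingers closed.

Emit:
{"fn": "servo_tool", "kwargs": {"moves": [[1,[0.012,0.032,0],-0.03],[1,[0.012,0.032,0],-0.03],[1,[0.012,0.032,0],-0.03],[1,[0.012,0.032,0],-0.03],[1,[0.012,0.032,0],-0.03],[1,[0.012,0.032,0],-0.03],[1,[0.012,0.032,0],-0.03],[1,[0.012,0.032,0],-0.03]], "squeeze": 10}}

```text
time: 0.77
ee_pos: [294.8, -387.5, 229.3]
eef_rot: [-0.0, 1.0, 0.028, -0.0]
force: [0.2, -0.4, -0.4]
gripper_width: 44.1
finger_force: 0.0
```

Emit:
{"fn": "servo_tool", "kwargs": {"moves": [[1,[0.012,0.032,0],0],[1,[0.012,0.032,0],0],[1,[0.012,0.032,0],0],[1,[0.012,0.032,0],0],[1,[0.012,0.032,0],0],[1,[0.012,0.032,0],0],[1,[0.012,0.032,0],0],[1,[0.012,0.032,0],0]]}}

```text
time: 1.43
ee_pos: [390.7, -131.4, 229.6]
eef_rot: [0.0, 1.0, 0.029, 0.0]
force: [0.4, -0.0, -1.0]
gripper_width: 0.6
finger_force: 0.0
```

Emit:
{"fn": "servo_tool", "kwargs": {"moves": [[1,[0.011,0.032,0],0],[1,[0.011,0.032,0],0],[1,[0.011,0.032,0],0],[1,[0.011,0.032,0],0],[1,[0.011,0.032,0],0],[1,[0.011,0.032,0],0],[1,[0.011,0.032,0],0],[1,[0.011,0.032,0],0]]}}

```text
time: 2.1
ee_pos: [478.7, 124.8, 229.4]
eef_rot: [0.0, 1.0, 0.03, -0.0]
force: [0.1, -1.5, 0.1]
gripper_width: 0.8
finger_force: 0.0
```

```bash
python3 - <<'E'
from h import *
from scipy.spatial.transform import Rotation as Ro
s=env.observe(); c=env.camera('wrist'); print({k:np.round(v,3).tolist() for k,v in c.items() if k!='color'})
T=np.eye(4); q=s['eef_rot']; T[:3,:3]=Ro.from_quat(np.r_[q[1:],q[0]]).as_matrix(); T[:3,3]=s['ee_pos']
print(s['ee_pos'])
C=T@c['hand_eye']; np.savez('pics/wrist.npz',K=c['K'],cam_to_world=C,color=c['color'])
for p in ([482,122,58],[490,2.7,58],[575,321,32],T[:3,3]+[0,0,-11]): print(p,w2px('wrist',np.array(p)).round(1))
cv2.imwrite('pics/wrist0.png',c['color'])
E
```

```text
{'K': [[332.2, 0.0, 324.419], [0.0, 332.2, 242.47], [0.0, 0.0, 1.0]], 'hand_eye': [[-0.0, 0.963, 0.27, 73.557], [1.0, 0.0, 0.0, 1.348], [0.0, 0.27, -0.963, -155.106], [0.0, 0.0, 0.0, 1.0]]}
[478.73183456 124.76455095 229.44760999]
[482, 122, 58] [326. 222.]
[490, 2.7, 58] [445.3 221.1]
[575, 321, 32] [131.7 113.5]
[478.73183456 124.76455095 218.44760999] [322.  290.3]
```

View pics/wrist0.png

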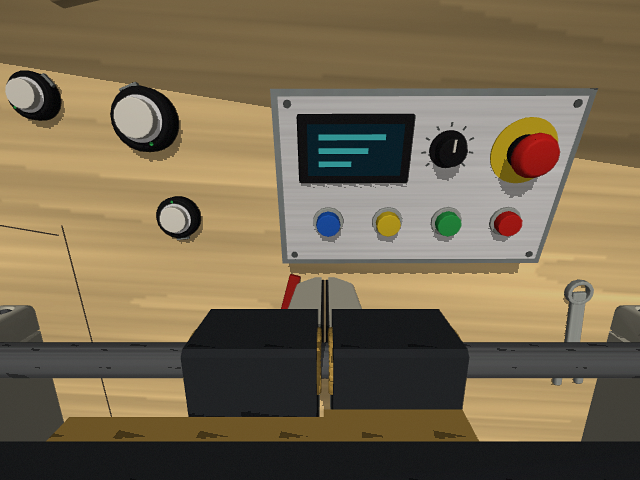

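Wrist view: blue is at (328,222) and green at (447,222), both within 2 px of prediction. The switch cap is at about (137,118), about 5 px off prediction. Averaged over both views: blue (482,121), green (490,2), cap (573,319). Now to hover over blue.

Emit:
{"fn": "servo_tool", "kwargs": {"moves": [[1,[0,-0.002,-0.025],0],[1,[0,-0.002,-0.03],0],[1,[0,0,-0.03],0],[1,[0,0,-0.025],0],[1,[0,0,-0.02],0],[1,[0,0,-0.013],0],[1,[0,0,-0.006],0],[1,[0,0,0],0]]}}

```text
time: 2.82
ee_pos: [478.3, 118.8, 79.8]
eef_rot: [0.0, 1.0, 0.029, -0.001]
force: [0.2, 0.5, 0.0]
gripper_width: 0.5
finger_force: 0.0
```

Emit:
{"fn": "servo_tool", "kwargs": {"moves": [[1,[0,0.001,-0.001],0],[1,[0,0.001,-0.001],0],[1,[0.0002,0,-0.001],0],[1,[0.0002,0,-0.001],0],[1,[0.0002,0,-0.001],0],[1,[0.0002,0,-0.001],0],[1,[0.0002,0,-0.001],0],[1,[0,0,0],0]]}}

```text
time: 3.48
ee_pos: [480.0, 121.0, 73.9]
eef_rot: [-0.0, 1.0, 0.029, 0.0]
force: [1.0, 1.1, 3.4]
gripper_width: 0.4
finger_force: 1.8
```

Emit:
{"fn": "servo_tool", "kwargs": {"moves": [[1,[0.0002,0,-0.001],0],[1,[0.0002,0,-0.001],0],[1,[0.0002,0,-0.001],0],[1,[0,0,0],0],[1,[0,0,0],0],[1,[0,0,0],0],[1,[0,0,0],0],[1,[0,0,0],0]]}}

```text
time: 4.15
ee_pos: [480.6, 121.0, 71.0]
eef_rot: [-0.0, 1.0, 0.029, 0.0]
force: [1.2, 1.3, 5.9]
gripper_width: 0.3
finger_force: 2.8
```

```bash
python3 - <<'E'
from h import *
for i in range(4):
    c=env.camera('side'); s=env.observe(); print(s['time'],s['ee_pos'].round(1),s['force'].round(1))
b=c['color'][190:320,225:355]; cv2.imwrite('pics/press1.png',cv2.resize(b,(520,520),interpolation=2))
E
```

```text
4.2 [480.6 121.   71. ] [1.1 1.4 5.6]
4.25 [480.6 121.   71. ] [1.1 1.6 6.5]
4.3 [480.6 121.   71. ] [1.5 1.4 5.7]
4.35 [480.6 121.   71. ] [1.8 1.  4.9]
```

View pics/press1.png

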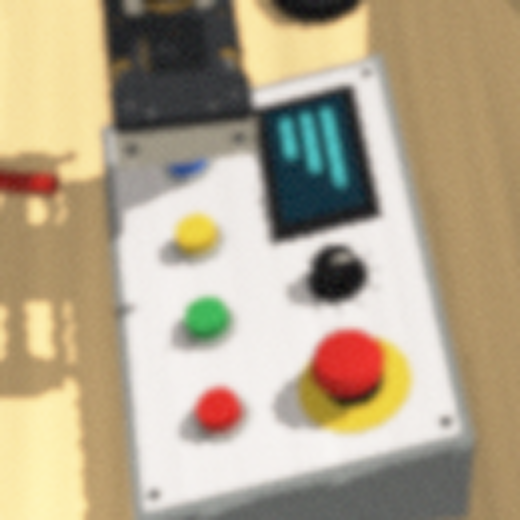

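The side view shows the fingertip on the blue button. The force is about 5.5 N and rises at about 0.85 N/mm, so the button is about 5 mm in, past its contact. Release and go to the switch.

Emit:
{"fn": "servo_tool", "kwargs": {"moves": [[1,[-0.0006,0,-0.0],0],[1,[-0.0004,0,0.003],0],[1,[-0.001,0,0.006],0],[1,[0,0,0.012],0],[1,[0,0,0.02],0],[1,[0,0,0.02],0],[1,[0.006,0.012,0.01],0],[1,[0.015,0.03,0],0]]}}

```text
time: 5.02
ee_pos: [499.8, 161.7, 145.5]
eef_rot: [-0.0, 1.0, 0.028, 0.002]
force: [0.7, -1.1, 0.2]
gripper_width: 0.4
finger_force: 0.0
```

Emit:
{"fn": "servo_tool", "kwargs": {"moves": [[1,[0.015,0.032,0],0],[1,[0.015,0.032,0],0],[1,[0.014,0.03,0],0],[1,[0.012,0.026,0],0],[1,[0.009,0.02,0],0],[1,[0.005,0.012,0],0],[1,[0.003,0.004,0],0],[1,[0,0,0],0]]}}

```text
time: 5.68
ee_pos: [572.3, 319.0, 141.6]
eef_rot: [0.0, 1.0, 0.03, -0.0]
force: [-0.1, -0.5, -0.2]
gripper_width: 0.3
finger_force: 0.0
```

```bash
python3 - <<'E'
from h import *
from scipy.spatial.transform import Rotation as Ro
s=env.observe(); c=env.camera('wrist')
T=np.eye(4); q=s['eef_rot']; T[:3,:3]=Ro.from_quat(np.r_[q[1:],q[0]]).as_matrix(); T[:3,3]=s['ee_pos']
np.savez('pics/wrist.npz',K=c['K'],cam_to_world=T@c['hand_eye'],color=c['color'])
print(s['ee_pos'],s['force'])
for p in ([573,319,32],): print(w2px('wrist',np.array(p,float)))
cv2.imwrite('pics/wrist1.png',c['color'])
E
```

```text
[572.32144255 319.02715726 141.60815919] [-0.10562362 -0.49087749 -0.24248515]
[322.84873622 240.66699023]
```

View pics/wrist1.png

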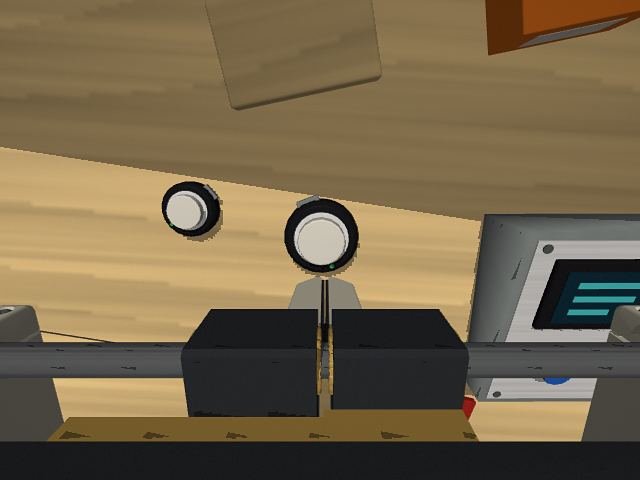

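The cap face is at (321,239), within 2 px of the tool line. Descend.

Emit:
{"fn": "servo_tool", "kwargs": {"moves": [[1,[0.001,0.001,-0.015],0],[1,[0,0,-0.022],0],[1,[0,0,-0.022],0],[1,[0,0,-0.016],0],[1,[0,0,-0.01],0],[1,[0,0,-0.006],0],[1,[0,0,-0.002],0],[1,[0,0,0],0]]}}

```text
time: 6.4
ee_pos: [573.4, 319.6, 48.8]
eef_rot: [-0.0, 1.0, 0.029, 0.0]
force: [-0.7, 0.7, 0.1]
gripper_width: 0.4
finger_force: 0.0
```

Emit:
{"fn": "servo_tool", "kwargs": {"moves": [[1,[0,0,-0.001],0],[1,[0,0,-0.001],0],[1,[0,0,-0.001],0],[1,[0,0,-0.001],0],[1,[0,0,-0.001],0],[1,[0,0,-0.001],0],[1,[0,0,0],0],[1,[0,0,0],0]]}}

```text
time: 7.07
ee_pos: [573.3, 319.9, 42.6]
eef_rot: [0.0, 1.0, 0.029, -0.0]
force: [-0.3, -0.6, 0.5]
gripper_width: 0.3
finger_force: 0.1
```

Emit:
{"fn": "servo_tool", "kwargs": {"moves": [[1,[0,0,-0.001],0],[1,[0,0,-0.001],0],[1,[0,0,-0.001],0],[1,[0,0,-0.001],0],[1,[0,0,-0.001],0],[1,[0,0,0],0],[1,[0,0,0],0],[1,[0,0,0],0]]}}

```text
time: 7.73
ee_pos: [573.3, 319.9, 37.5]
eef_rot: [0.0, 1.0, 0.029, -0.0]
force: [0.2, 0.5, 1.5]
gripper_width: 0.1
finger_force: 0.7
```

Emit:
{"fn": "servo_tool", "kwargs": {"moves": [[1,[0,0,-0.001],0],[1,[0,0,-0.0005],0],[1,[0,0,0],0],[1,[0,0,0],0],[1,[0,0,0],0],[1,[0,0,0],0],[1,[0,0,0],0],[1,[0,0,0],0]]}}

```text
time: 8.4
ee_pos: [573.3, 319.9, 36.2]
eef_rot: [-0.0, 1.0, 0.029, 0.0]
force: [-1.0, 0.2, 4.2]
gripper_width: 0.6
finger_force: 1.8
```

```bash
python3 - <<'E'
from h import *
for i in range(3):
    c=env.camera('scene'); s=env.observe(); print(s['time'],s['ee_pos'].round(1),s['force'].round(1),s['finger_force'])
b=c['color'][300:460,310:470]; cv2.imwrite('pics/press2.png',cv2.resize(b,(560,560),interpolation=2))
E
```

```text
8.45 [573.3 319.9  36.2] [-0.6  0.1  3.6] 1.806926317512989
8.5 [573.3 319.9  36.2] [-0.7  0.2  4.5] 1.8123075272887945
8.55 [573.3 319.9  36.2] [ 0.3 -0.1  3.5] 1.8140309024602175
```

View pics/press2.png

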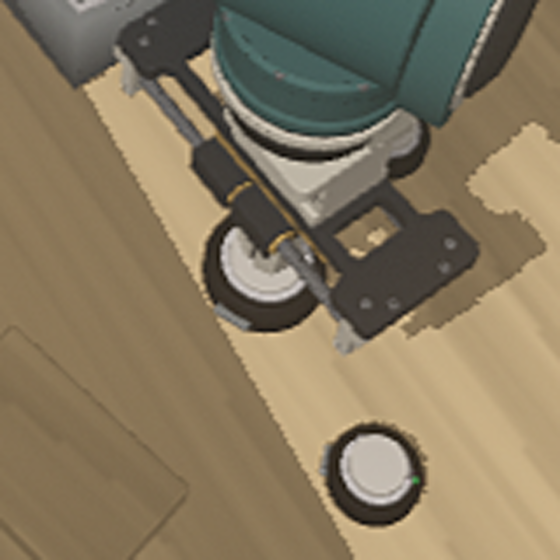

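The fingertip is on the cap. At about 3.9 N it isn't past 4 mm yet, so keep pressing gently.

Emit:
{"fn": "servo_tool", "kwargs": {"moves": [[1,[0,0,-0.001],0],[1,[0,0,-0.001],0],[1,[0,0,0],0],[1,[0,0,0],0],[1,[0,0,0],0],[1,[0,0,0],0],[1,[0,0,0],0],[1,[0,0,0],0]]}}

```text
time: 9.22
ee_pos: [573.4, 320.0, 35.2]
eef_rot: [-0.0, 1.0, 0.029, 0.0]
force: [-4.9, -2.0, 13.5]
gripper_width: 0.4
finger_force: 6.8
```

```bash
python3 - <<'E'
from h import *
a=[]
for i in range(4):
    env.camera('scene'); s=env.observe(); a.append(np.r_[s['ee_pos'],s['force'],s['finger_force']])
print(np.mean(a,0).round(2))
E
```

```text
[573.46 319.97  35.17  -4.58  -1.88  13.44   6.82]
```

It has bottomed at TCP z 35.2, so the tip is at 24, exactly the cap's fully-in height. Lift straight up and check.

Emit:
{"fn": "servo_tool", "kwargs": {"moves": [[1,[0,0,0.001],0],[1,[0,0,0.003],0],[1,[0,0,0.008],0],[1,[0,0,0.018],0],[1,[0,0,0.025],0],[1,[0,0,0.025],0],[1,[0,0,0.02],0],[1,[0,0,0.007],0]]}}

```text
time: 10.08
ee_pos: [574.1, 320.3, 145.0]
eef_rot: [-0.001, 1.0, 0.029, 0.002]
force: [0.7, 0.1, 0.0]
gripper_width: 0.2
finger_force: 0.0
```

```bash
python3 - <<'E'
from h import *
s=env.observe(); c=env.camera('wrist'); print(s['ee_pos'],s['force'])
cv2.imwrite('pics/wrist2.png',np.hstack([cv2.resize(cv2.imread('pics/wrist1.png')[170:300,250:400],(390,338)),cv2.resize(c['color'][170:300,250:400],(390,338))]))
E
```

```text
[574.1483071  320.30164184 145.02326203] [0.6956025  0.08180869 0.0015728 ]
```

View pics/wrist2.png

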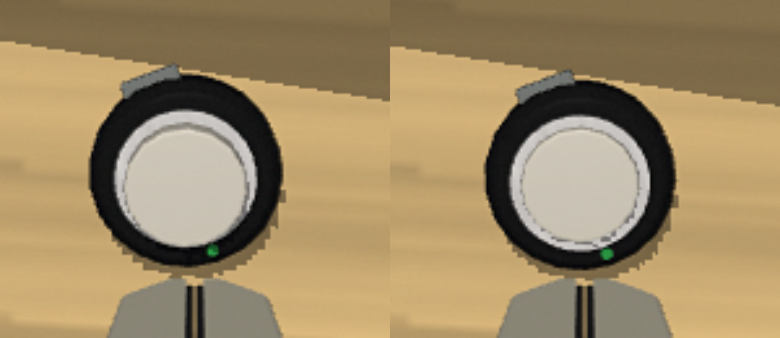

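Before and after: the cap is now sunk and stays in, and the puck has not moved. On to green.

Emit:
{"fn": "servo_tool", "kwargs": {"moves": [[1,[-0.003,-0.01,0],0],[1,[-0.006,-0.024,0],0],[1,[-0.008,-0.03,0],0],[1,[-0.009,-0.034,0],0],[1,[-0.009,-0.034,0],0],[1,[-0.009,-0.034,0],0],[1,[-0.009,-0.034,0],0],[1,[-0.009,-0.034,0],0]]}}

```text
time: 10.8
ee_pos: [509.5, 84.0, 139.0]
eef_rot: [0.0, 1.0, 0.03, -0.001]
force: [0.2, 0.1, -0.5]
gripper_width: 0.1
finger_force: 0.0
```

Emit:
{"fn": "servo_tool", "kwargs": {"moves": [[1,[-0.009,-0.032,0],0],[1,[-0.008,-0.026,0],0],[1,[-0.005,-0.016,0],0],[1,[-0.002,-0.008,0],0],[1,[-0.001,-0.002,0],0],[1,[0,0,0],0],[1,[0,0,0],0],[1,[0,0,0],0]]}}

```text
time: 11.47
ee_pos: [486.4, 2.7, 140.8]
eef_rot: [-0.0, 1.0, 0.03, -0.0]
force: [-0.3, 0.2, 0.9]
gripper_width: 0.6
finger_force: 0.0
```

Emit:
{"fn": "servo_tool", "kwargs": {"moves": [[1,[0,-0.001,-0.008],0],[1,[0,0,-0.016],0],[1,[0,0,-0.016],0],[1,[0,0,-0.012],0],[1,[0,0,-0.006],0],[1,[0,0,-0.003],0],[1,[0,0,0],0],[1,[0,0,0],0]]}}

```text
time: 12.13
ee_pos: [486.6, 0.9, 80.7]
eef_rot: [0.0, 1.0, 0.029, 0.0]
force: [0.9, -0.3, 0.5]
gripper_width: 0.2
finger_force: 0.0
```

Emit:
{"fn": "servo_tool", "kwargs": {"moves": [[1,[0.0002,0,-0.001],0],[1,[0.0002,0,-0.001],0],[1,[0.0002,0,-0.001],0],[1,[0.0002,0,-0.001],0],[1,[0.0002,0,-0.001],0],[1,[0.0002,0,-0.001],0],[1,[0,0,0],0],[1,[0,0,0],0]]}}

```text
time: 12.8
ee_pos: [487.7, 0.9, 74.3]
eef_rot: [-0.0, 1.0, 0.029, 0.0]
force: [0.3, 0.0, 3.8]
gripper_width: 0.5
finger_force: 1.6
```

Emit:
{"fn": "servo_tool", "kwargs": {"moves": [[1,[0.0002,0,-0.001],0],[1,[0.0002,0,-0.001],0],[1,[0.0002,0,-0.001],0],[1,[0,0,-0.0004],0],[1,[0,0,0],0],[1,[0,0,0],0],[1,[0,0,0],0],[1,[0,0,0],0]]}}

```text
time: 13.47
ee_pos: [488.4, 0.9, 71.0]
eef_rot: [-0.0, 1.0, 0.029, 0.0]
force: [0.6, 0.5, 6.4]
gripper_width: 0.6
finger_force: 2.9
```

```bash
python3 - <<'E'
from h import *
a=[]
for i in range(4):
    env.camera('scene'); s=env.observe(); a.append(np.r_[s['ee_pos'],s['force'],s['finger_force']])
print(np.mean(a,0).round(2))
E
```

```text
[4.8836e+02 9.2000e-01 7.1000e+01 4.0000e-01 5.1000e-01 5.9500e+00
 2.8600e+00]
```

About 6 N, so green is about 5 mm in. Release and lift clear.

Emit:
{"fn": "servo_tool", "kwargs": {"moves": [[1,[-0.0006,0,0.002],0],[1,[-0.001,0,0.005],0],[1,[0,0,0.012],0],[1,[0,0,0.02],0],[1,[0,0,0.025],0],[1,[0,0,0.025],0],[1,[0,0,0.012],0],[1,[0,0,0],0]]}}

```text
time: 14.33
ee_pos: [487.3, 0.8, 174.8]
eef_rot: [0.0, 1.0, 0.029, 0.002]
force: [0.0, 0.7, 0.9]
gripper_width: 0.5
finger_force: 0.0
```

Emit:
{"fn": "servo_tool", "kwargs": {"moves": [[1,[-0.01,0,0.01],0],[1,[-0.015,0,0.015],0],[1,[-0.015,0,0.015],0],[1,[-0.01,0,0.01],0],[1,[0,0,0],0],[1,[0,0,0],0],[1,[0,0,0],0],[1,[0,0,0],0]]}}

```text
time: 15.0
ee_pos: [436.6, 0.9, 220.3]
eef_rot: [-0.0, 1.0, 0.029, -0.001]
force: [0.3, 0.0, -0.6]
gripper_width: 0.3
finger_force: 0.0
```

```bash
python3 - <<'E'
from h import *
c=snap('side','side9.png'); s=env.observe(); print(s['time'],s['ee_pos'],s['force'])
cv2.imwrite('pics/fin.png',cv2.resize(c['color'][130:430,150:450],(600,600)))
E
```

```text
15.05 [436.63123543   0.90688284 220.50226464] [-0.14444996  0.35939418  0.26982577]
```

View pics/fin.png

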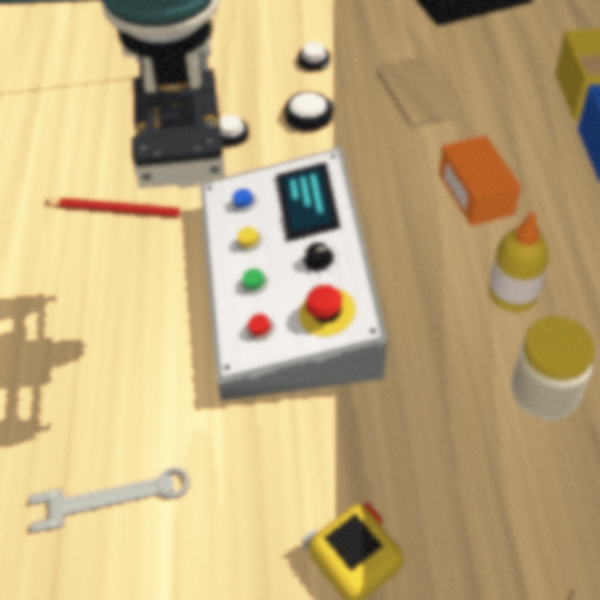

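The buttons are back out, the switch cap is down, everything is in place and the arm is clear. Handing in.

```bash
python3 -c "
from plant import env
print(env.job_done())"
```

```text
the job is handed in; nothing more can be done
None
```

I pressed and released the blue reset, pushed the largest switch's white cap fully in (it stayed in), then pressed and released the green start; the job is handed in at about 15 s with the arm clear, and the hand-in gave no verdict.

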